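# Serve the tea on a stuck sliding tray

### The job

Gently set the tea glass down on its saucer on the parked sliding tray. Then push the tray along its rail: it is stuck in its parking catch, so press steadily until it breaks free, and run it on gently, never forcing or ramming it, until it comes up against the end stop hidden inside the rail. Leave the tray resting against that stop with the glass standing on the saucer, and leave everything else on the table where it is.

Things in the scene. Friction and masses are not known exactly. Their poses are not given: they have to be found in the camera images.
- rail: Fixed brass tray rail, 540 long along its own y, 44 wide, top 36 above the table; origin mid-length on the table. The tray travels along the rail's +y (to the robot's left, yaw within 6 degrees). The end stop is inside the closed rail, unseen: it meets the tray 165 to 255 mm of travel from the parked place. A soft buffer gives 0.8 N per mm for 8 mm, then it is solid.
- tray: Rosewood tray on the rail, deck 110 (x) by 200 (y), deck top 50 above the table. Origin under its middle at table height; axes as the rail's. It starts parked at y = -150 mm in the rail's frame in a spring catch: breaking free takes 8 to 15 N within 20 mm, clear after 55 mm; then it runs at a steady 3 N or so, and stays where left. More than 22 N, or 0.25 m/s, is too rough.
- push_face (a point): Centre of the flat upright outer (-y) face of the tray's rear end board: push here along +y. The face is 110 wide (x), from 40 to 78 above the table; this point is at 62. Behind and below it lie only the rail (36 high) and its end block (40 high). Axes as the tray's.
- tray_knob (a point): Centre of a round brass knob 21 across on the deck, 34 mm in from the outer face of the end board, 72 above the table.
- saucer (a point): Centre of the recess floor of the saucer, 54 above the table. The white saucer with a red band, 92 across, is fixed on the tray; its recess is 56 across with a lip 3 high, and the foot of the glass (44 across) goes into it.
- glass_center (a point): Empty tulip-shaped tea glass, clear with a gilt rim, 76 high, foot 44, waist 42 and rim 52 across, 120 g, standing on the table to the left or right front of the robot. The point is its centre, half-way up (38 above its foot); grip it at or just above this height, at the waist. Its z is up.
- ashtray: Turquoise ceramic ashtray, 112 across, 34 high, standing on the table; origin at the middle of its underside. To be left alone.
- die_a_center (a point): Brass die, 16 mm cube, on the table; the point is its centre. To be left alone.
- die_b_center (a point): The other brass die, 16 mm cube; its centre. To be left alone.
- sugar_bowl: White sugar bowl with a turquoise lid, 84 across, 79 high; origin at the middle of its underside. To be left alone.
- tile_box: Closed mother-of-pearl inlaid tile box at the left, 140 by 220, 89 high, too heavy to move; origin at the middle of its underside.
There are look-alikes about, which are no part of the job. Of the things like the part that bears glass_center, leave any that is black, green or red; of the rest the larger one is meant.

How it is judged:
On the way, in this order (a step that is already met when the one before it is completed fails the run):
1. the glass stands on the saucer, let go, with the tray still parked (horizontal distance between glass_center and saucer below 0.012 m and z of glass_center in the frame of saucer between 0.033 and 0.043 m and angle between glass_center's own z axis and vertical below 0.1 rad and contact force between the fingers and glass below 0.05 N and y of tray in the frame of rail below -0.135 m), for 0.2 s.
2. the tray has broken free of its catch and is more than 60 mm along, the glass standing on it (horizontal distance between glass_center and saucer below 0.012 m and z of glass_center in the frame of saucer between 0.033 and 0.043 m and angle between glass_center's own z axis and vertical below 0.1 rad and y of tray in the frame of rail above -0.09 m), for 0.1 s.
At the end, for the whole second after the job is handed in: The tray rests against the hidden end stop (touching its buffer with more than 0.4 N, at rest), the glass stands let go on the saucer: within 12 mm of its centre, foot on the recess floor, within 0.1 rad of upright (horizontal distance between glass_center and saucer below 0.012 m and z of glass_center in the frame of saucer between 0.033 and 0.043 m and angle between glass_center's own z axis and vertical below 0.1 rad and y of tray in the frame of rail above 0 m and contact force between tray and rail above 0.4 N and linear speed of tray below 0.005 m/s).
It fails at once if the tray is pressed or knocked by the robot with more than 22 N (contact force between any of the fingers, the arm and tray above 22 N).
It fails at once if the tray goes faster than 0.25 m/s (linear speed of tray above 0.25 m/s).
It fails at once if the glass is tipped by more than 0.5 rad (angle between glass_center's own z axis and vertical above 0.5 rad).
It fails at once if the glass is dropped (falling faster than 0.45 m/s out of the fingers, a fall of about 10 mm) or banged on the tray with more than 30 N ((linear speed of glass above 0.45 m/s and contact force between the fingers and glass below 0.05 N) or contact force between glass and tray above 30 N).
It fails at once if the ashtray, a die or the sugar bowl is moved more than 20 mm (distance of any of ashtray, die_a_center, die_b_center, sugar_bowl from where it was at the start of the episode above 0.02 m).
It also fails if it takes over 72 s, if anything falls off the work surface, if the arm or the gripper's body presses on something with over 40 N, if the wrist force passes 120 N, or if a joint passes its speed limit or range.

### The arm

A 6-joint arm with a two-finger parallel gripper is mounted at the origin on the work surface. World frame = base frame: x ahead of the robot, y to its left, z up, the work surface at z = 0. Lengths are in m, angles in rad, forces in N, time in s.
With the tool pointing down it reaches from about 0.325 to 0.775 m from the base axis. Payload 5.5 kg.
Tool frame: the origin (TCP) lies between the finger pads; the fingertips stand 8 mm ahead of it and the grasp point (between the pads) lies 11 mm behind it (tcp_to_tips is the distance from the TCP to the fingertips, in m); z points along the fingers, y is the line along which they close (so a half turn about z gives the same grasp; the last joint's range is limited). The gripper opens to 88 mm and grips with 3 to 60 N. Pads are 20 mm wide; open, the fingers measure 115 mm over their backs; the gripper's body (75 mm by 178 mm) begins 61 mm behind the grasp point.
Start: joints at [-1.343, 0.091, 1.231, -0, 1.82, -0.057], TCP at [0.169, -0.576, 0.231] pointing down, gripper open.
Joint ranges: [-2.87, 2.87], [-0.86, 2.18], [0.17, 2.46], [-1.51, 4.65], [0.06, 2.69], [-2.65, 2.65]. Speed limits (rad/s): [2.57, 2.57, 3.01, 3.14, 3.14, 3.14].

### API

Orientations are given as a unit quaternion [w, x, y, z].
In Python, from bench import * gives the robot as it stands. Calls block until the motion is done:
- move_to(position, orientation): joint-space move of the TCP to a pose.
- move_l(position, speed=0.15, orientation=None): straight line of the TCP; orientation=None keeps the orientation; speed is the mean speed in m/s.
- movej(angles): joint-space move.
- gripper_open() and close(): open the fingers fully, or close them until they stop; the grip force is fixed at half the most.
- hold(seconds).
- inverse_kinematics(position, orientation): joint angles nearest the present ones, or None.
- state(): the state.
- get_image(name): name is "side" or "top" or "wrist"; returns a dict with "frame" (420x560x3 uint8, blue, green, red), "depth" (420x560 float32, m along the optical axis (not along the pixel's ray), 0 where there is no reading), "camera_matrix" (3x3 intrinsics, pixels), "view" (4x4, takes a point from world to camera coordinates). Camera axes: x right, y up, looking along -z (the intrinsics and any distortion apply to the point x, -y, -z); pixel columns grow to the right and rows downward; lengths in m; the calibration is good to about 2 mm. A picture is of the moment at which its call begins.
A pose or a line that the arm cannot do raises IKError and nothing moves.
- job_done(): hands the job in; it is judged then, once.
The state is a dict: "time": time; "joint_pos": joint angles; "dq": joint speeds; "joint_torque": joint torques, N m; "ee_pos": TCP position; "ee_rot": TCP orientation; "ft_force": force on the tool from outside, world axes, zero at the start; "moment": the same for the moment, N m; "finger_gap": finger opening in m; "finger_force": force on a finger pad.
Only numpy, scipy, OpenCV 4.12 (cv2) and the standard library are available. Lean on these libraries where they do the work, as an engineer would, in place of code of your own. Each camera call takes 0.05 s, during which the arm holds its last target. There are 200 camera calls.

## Working session

There is one attempt and no reset: what is moved stays moved. The work goes in short steps, each a Python script; the robot and the scene stay as the last script left them, time stands still between calls to the robot, and variables do not carry over. Pictures are saved under pics/ and viewed, at most 10 in all, crops included, and the job is handed in when it is done.

```bash
mkdir -p pics; ls; cat > h.py <<'E'
from bench import *
import numpy as np, cv2
def world(im,u,v,d=None):
    K=np.array(im["camera_matrix"]);V=np.array(im["view"])
    u=np.atleast_1d(u).astype(float);v=np.atleast_1d(v).astype(float)
    if d is None: d=im["depth"][v.astype(int),u.astype(int)]
    p=np.stack([(u-K[0,2])/K[0,0]*d,-(v-K[1,2])/K[1,1]*d,-d,np.ones_like(u)])
    return (np.linalg.inv(V)@p)[:3].T
E
python3 - <<'E'
from h import *
import pickle
for n in("top","side"):
    im=get_image(n);cv2.imwrite(f"pics/{n}0.png",im["frame"]);pickle.dump(im,open(n+"0.pkl","wb"))
    print(n,{k:v for k,v in im.items() if k not in("frame","depth")})
print(state())
E
```

```text
pics
top {'camera_matrix': array([[470.39123824,   0.        , 284.13061996],
       [  0.        , 470.39123824, 207.61905528],
       [  0.        ,   0.        ,   1.        ]]), 'view': array([[ 0.01877782, -0.99964754,  0.01876697,  0.07490721],
       [ 0.99414192,  0.02066606,  0.10608845, -0.44970251],
       [-0.1064389 ,  0.01666492,  0.99417958, -1.4717031 ],
       [ 0.        ,  0.        ,  0.        ,  1.        ]])}
side {'camera_matrix': array([[541.47687609,   0.        , 287.16435164],
       [  0.        , 541.47687609, 201.91237627],
       [  0.        ,   0.        ,   1.        ]]), 'view': array([[-0.88930667, -0.45713184, -0.01281124,  0.46889653],
       [ 0.21044909, -0.43395911,  0.87600837, -0.10047358],
       [-0.40601087,  0.77634398,  0.48212571, -1.3869834 ],
       [ 0.        ,  0.        ,  0.        ,  1.        ]])}
{'time': 0.1, 'joint_pos': array([-1.34269896e+00,  9.18052469e-02,  1.23177803e+00, -2.50738072e-05,
        1.81978673e+00, -5.66919251e-02]), 'dq': array([ 0.0019236 , -0.00074567,  0.00120344, -0.00048297, -0.00063437,
        0.00132621]), 'joint_torque': array([ 3.14184530e-03, -4.47858918e+01, -4.07568276e+01,  7.01339194e-02,
        2.84247519e-02, -1.24592516e-04]), 'ee_pos': array([ 0.16851109, -0.57558835,  0.22959986]), 'ee_rot': array([-8.84372940e-04,  9.89879047e-01,  1.41910824e-01, -8.81770748e-05]), 'ft_force': array([ 0.05453564, -0.39057132,  0.14481273]), 'moment': array([-0.0115412 , -0.01051647, -0.0575406 ]), 'finger_force': 0.0, 'finger_gap': 0.08803220634031757}
```

View pics/top0.png

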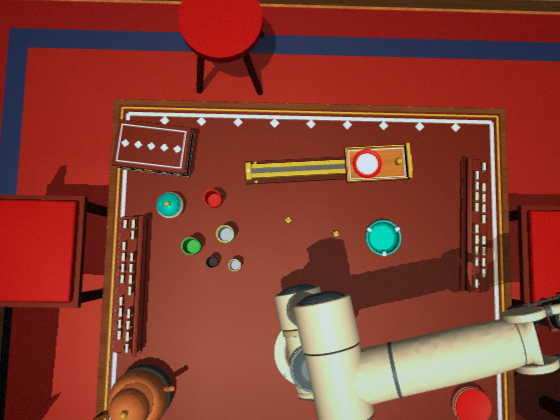

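View pics/side0.png

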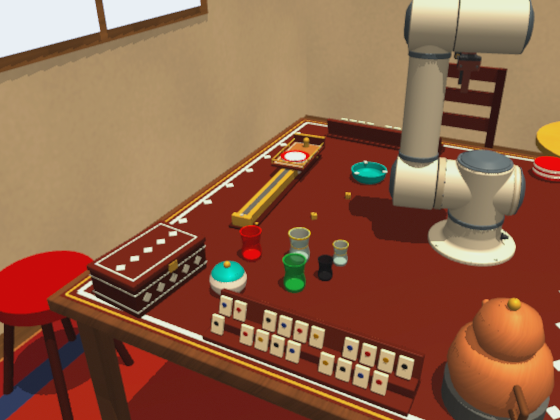

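Candidates in the top view are red (213,198), green (192,245), black (213,262), small clear (235,265) and larger clear (225,233). Red, green and black are excluded, and the larger of the two clear ones is meant, so I choose (225,233). In the side view it is at (299,245). The saucer is at (367,163) and the knob at (398,161).

```bash
python3 - <<'E'
from h import *
import pickle
T=pickle.load(open("top0.pkl","rb"));S=pickle.load(open("side0.pkl","rb"))
a=cv2.resize(T["frame"][190:280,165:265],None,fx=4,fy=4,interpolation=2)
b=cv2.resize(T["frame"][135:195,335:420],None,fx=4.7,fy=4.7,interpolation=2)
c=np.zeros((360,800,3),np.uint8);c[:a.shape[0],:400]=a;c[:b.shape[0],400:400+b.shape[1]]=b[:, :400]
cv2.imwrite("pics/crop1.png",c)
def raycast(im,u,v,z):
    p0=world(im,u,v,np.full(np.size(u),.5));p1=world(im,u,v,np.full(np.size(u),1.))
    t=(z-p0[:,2])/(p1[:,2]-p0[:,2]);return p0+(p1-p0)*t[:,None]
V,U=np.mgrid[0:420,0:560]
W=world(T,U.ravel(),V.ravel()).reshape(420,560,3)
np.save("W.npy",W)
# saucer red band
hsv=cv2.cvtColor(T["frame"],cv2.COLOR_BGR2HSV)
sub=np.zeros((420,560),bool);sub[145:182,345:392]=1
white=sub&(hsv[...,1]<70)&(hsv[...,2]>150)
v,u=np.where(white);print("white",u.mean(),v.mean(),np.ptp(u),np.ptp(v),raycast(T,[u.mean()],[v.mean()],.056))
# deck/rail points
for n,lo,hi,box in(("deck",.042,.058,(140,185,340,415)),("rail",.028,.042,(150,190,240,345))):
    m=np.zeros((420,560),bool);m[box[0]:box[1],box[2]:box[3]]=1
    m&=(W[...,2]>lo)&(W[...,2]<hi)
    P=W[m][:,:2].astype(np.float32);print(n,len(P),P.min(0),P.max(0),cv2.minAreaRect(P),np.median(W[m][:,2]))
# glass
for nm,(u,v) in dict(glass=(225,233),small=(235,265)).items():
    m=np.zeros((420,560),bool);m[v-16:v+17,u-14:u+15]=1
    m&=(W[...,2]>.012)&(W[...,2]<.12);P=W[m];print(nm,len(P),P[:,:2].min(0),P[:,:2].max(0),np.percentile(P[:,2],[5,50,95,100]))
print("rim ray",raycast(T,[225,225],[233,233],np.array([.076,.0])))
for nm,(u,v,z) in dict(knob=(398,161,.08),ash=(383,237,.03),bowl=(169,205,.079),dA=(288,220,.016),dB=(336,234,.016)).items(): print(nm,raycast(T,[u],[v],z)[0])
E
```

```text
white 366.13151927437644 163.59183673469389 43 31 [[ 0.58943038 -0.17131766  0.056     ]]
deck 1824 [ 0.5307634  -0.30634993] [ 0.6518458  -0.09402169] ((0.5923730134963989, -0.1975466012954712), (0.11121213436126709, 0.20989663898944855), 4.399774551391602) 0.051198824918919805
rail 1311 [ 0.5346414  -0.10515935] [0.60708696 0.20750368] ((0.570682942867279, 0.05097661912441254), (0.05594644695520401, 0.31484416127204895), 3.1540427207946777) 0.035666628826741986
glass 168 [0.33547086 0.23814258] [0.38593158 0.28791064] [0.01421765 0.06526216 0.07960605 0.08499846]
small 73 [0.24930483 0.21552281] [0.28314186 0.25044297] [0.01513486 0.04802654 0.05601537 0.05835863]
rim ray [[0.36115082 0.26299178 0.076     ]
 [0.36497541 0.27117222 0.        ]]
knob [ 0.59488406 -0.26592266  0.08      ]
ash [ 0.36068357 -0.22977361  0.03      ]
bowl [0.44289273 0.43560476 0.079     ]
dA [0.40951145 0.07059802 0.016     ]
dB [ 0.3679547  -0.08291196  0.016     ]
```

View pics/crop1.png

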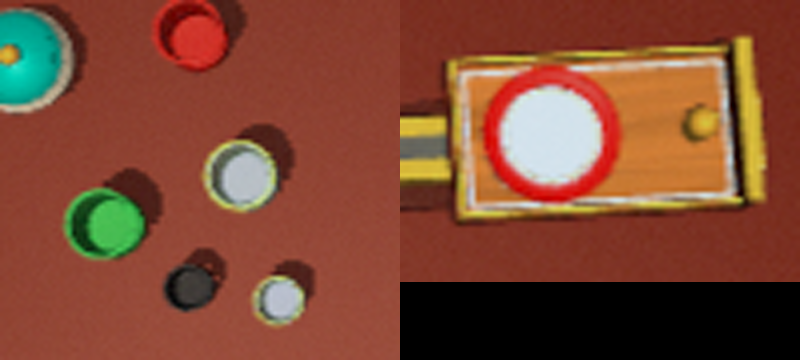

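The close crop shows the larger clear gilt-rimmed glass at about (225,234), with open space to its right and upper left. The saucer is empty, and the end board with the knob is at the right (-y) end of the tray. Next I go above the glass and check with the wrist camera.

```bash
cat >> h.py <<'E'
from scipy.spatial.transform import Rotation as Ro
def down(yx,yy,near=None):
    "tool down, closing line along (yx,yy); half turn chosen for a small joint 6"
    best=None
    for s in(1,-1):
        y=np.array([yx,yy,0.])*s;y/=np.linalg.norm(y);z=np.array([0,0,-1.]);x=np.cross(y,z)
        q=Ro.from_matrix(np.c_[x,y,z]).as_quat();q=q[[3,0,1,2]]
        if near is not None:
            j=inverse_kinematics(near,q)
            if j is not None and (best is None or abs(j[5])<abs(best[0])): best=(j[5],q)
        else: return q
    return best[1]
def raycast(im,u,v,z):
    p0=world(im,u,v,np.full(np.size(u),.5));p1=world(im,u,v,np.full(np.size(u),1.))
    t=(z-p0[:,2])/(p1[:,2]-p0[:,2]);return p0+(p1-p0)*t[:,None]
E
python3 - <<'E'
from h import *
import pickle
p=[0.36,0.263,0.25];q=down(.49,.87,p);move_to(p,q);hold(.3)
im=get_image("wrist");pickle.dump(im,open("w1.pkl","wb"));cv2.imwrite("pics/w1.png",im["frame"])
s=state();print(s["time"],s["joint_pos"],s["ee_pos"],s["ft_force"])
V=np.array(im["view"]);print(np.linalg.inv(V)[:3])
E
```

```text
3.4667 [ 5.54276427e-01 -3.18196167e-01  1.57515029e+00 -1.55796183e-07
  1.88466514e+00 -5.03255967e-01] [0.36010251 0.26289182 0.25000267] [-0.32153835 -0.17519714  0.19867125]
[[ 0.49148944 -0.84340857 -0.2170256   0.30075535]
 [ 0.87088262  0.47562245  0.12388195  0.29555329]
 [-0.00126085 -0.2498905   0.96827328  0.40370619]]
```

View pics/w1.png

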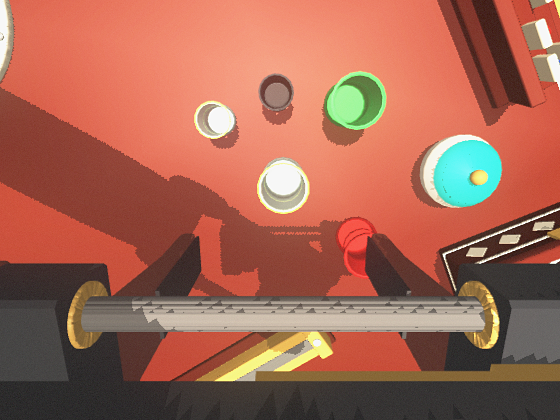

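The wrist view shows the glass rim centred near (283,187), green at (357,100), red at (357,247) near the right finger, and the bowl at (465,172). I fit the rim and check the clearances.

```bash
python3 - <<'E'
from h import *
import pickle
im=pickle.load(open("w1.pkl","rb"))
V,U=np.mgrid[0:420,0:560];W=world(im,U.ravel(),V.ravel()).reshape(420,560,3)
hsv=cv2.cvtColor(im["frame"],cv2.COLOR_BGR2HSV)
# gilt rim of the glass
m=np.zeros((420,560),bool);m[150:220,250:318]=1
r=m&(W[...,2]>.066)&(W[...,2]<.09);P=W[r]
(cx,cy),rad=cv2.minEnclosingCircle(P[:,:2].astype(np.float32));print("rim depth",len(P),cx,cy,rad,np.median(P[:,2]))
v,u=np.where(m&(hsv[...,0]>18)&(hsv[...,0]<38)&(hsv[...,1]>90))
e=cv2.fitEllipse(np.c_[u,v].astype(np.float32));print(e,raycast(im,[e[0][0]],[e[0][1]],.075))
for n,(v0,v1,u0,u1) in dict(red=(212,285,330,385),green=(65,135,322,392),bowl=(130,212,415,505)).items():
    Q=W[v0:v1,u0:u1].reshape(-1,3);Q=Q[(Q[:,2]>.02)&(Q[:,2]<.11)];print(n,np.percentile(Q,[2,98],axis=0).round(3).tolist())
E
```

```text
rim depth 806 0.35857611894607544 0.262307345867157 0.02665151096880436 0.07509776987172953
((282.864013671875, 187.7010955810547), (49.88959884643555, 51.38698196411133), 86.0554428100586) [[0.3582893  0.26281309 0.075     ]]
red [[0.443, 0.281, 0.021], [0.488, 0.327, 0.076]]
green [[0.296, 0.342, 0.023], [0.344, 0.391, 0.077]]
bowl [[0.408, 0.403, 0.028], [0.476, 0.47, 0.076]]
```

```bash
python3 - <<'E'
from h import *
import pickle
g=[0.3585,0.2625]
move_l(g+[.10],.2);move_l(g+[.031],.08);close()
s=state();print(s["finger_gap"],s["finger_force"],s["ee_pos"])
move_l(g+[.20],.15)
s=state();print(s["finger_gap"],s["finger_force"],s["ft_force"])
a=np.deg2rad(4);q=down(np.cos(a),np.sin(a),[.59,-.1,.22])
move_to([.59,-.1,.22],q);hold(.2)
im=get_image("wrist");pickle.dump(im,open("w2.pkl","wb"));cv2.imwrite("pics/w2.png",im["frame"])
s=state();print(s["time"],s["joint_pos"],s["ee_pos"],s["finger_gap"])
print(np.linalg.inv(np.array(im["view"]))[:3])
E
```

```text
0.04939914899516147 29.999888775200816 [0.35856983 0.26260198 0.03109937]
0.04941875646075932 29.999808723332535 [-0.07835094 -0.37302843 -1.09237931]
9.175 [-2.23264493e-01  8.40360791e-02  1.25648540e+00  6.77730635e-05
  1.80067521e+00 -2.94601104e-01] [ 0.58999315 -0.09906929  0.22027384] 0.049766120193446145
[[ 9.97459707e-01 -6.91270726e-02 -1.71924504e-02  5.85014438e-01]
 [ 7.12292680e-02  9.65469213e-01  2.50590484e-01 -3.16546877e-02]
 [-7.23805071e-04 -2.51178517e-01  9.67940509e-01  3.74066833e-01]]
```

View pics/w2.png

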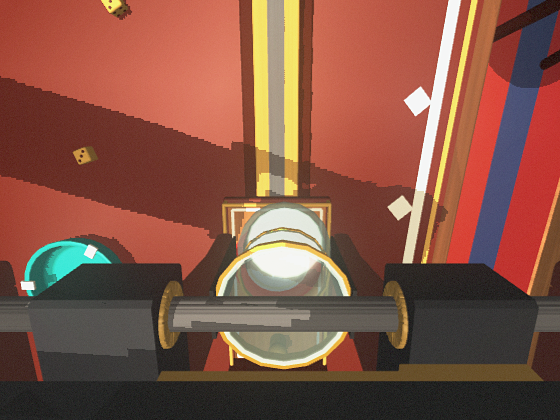

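The view shows the glass held upright with its rim centred at (284,305). The rail runs up the image at u≈277 and the saucer is hidden behind the glass. I move the hand to the -y side to see the saucer clear.

```bash
python3 - <<'E'
from h import *
import pickle
im=pickle.load(open("w2.pkl","rb"))
V,U=np.mgrid[0:420,0:560];W=world(im,U.ravel(),V.ravel()).reshape(420,560,3)
Q=W[230:375,205:360].reshape(-1,3);Q=Q[(Q[:,2]>.245)&(Q[:,2]<.29)];print("rim",np.percentile(Q,[2,50,98],axis=0).round(4).tolist())
R=W[20:190,240:320].reshape(-1,3);R=R[(R[:,2]>.03)&(R[:,2]<.042)]
print("rail",cv2.minAreaRect(R[:,:2].astype(np.float32)),np.median(R[:,2]))
f=np.polyfit(R[:,1],R[:,0],1);print("slope deg",np.degrees(np.arctan(-f[0])),"x at y=0",f[1])
move_l([.59,-.29,.22],.15);hold(.2)
im=get_image("wrist");pickle.dump(im,open("w3.pkl","wb"));cv2.imwrite("pics/w3.png",im["frame"])
s=state();print(s["time"],s["joint_pos"],s["ee_pos"],s["finger_gap"])
E
```

```text
rim [[0.561, -0.124, 0.2464], [0.59, -0.1032, 0.2639], [0.6167, -0.0743, 0.2746]]
rail ((0.5772262811660767, -0.02201239764690399), (0.04402516037225723, 0.16131718456745148), 4.2666215896606445) 0.03590507446181734
slope deg 3.9327825137968193 x at y=0 0.5757167454128718
10.8417 [-5.07745700e-01  2.47074673e-01  1.07589823e+00  3.04951013e-05
  1.81837034e+00 -5.78364412e-01] [ 0.59014165 -0.28943632  0.22019829] 0.04923782846035161
```

View pics/w3.png

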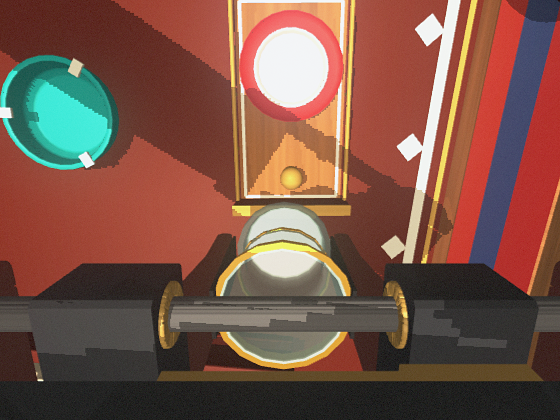

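The saucer is at about (292,66), the knob at (290,178), and the end board's outer edge at row ~211. I fit these.

```bash
python3 - <<'E'
from h import *
import pickle
im=pickle.load(open("w3.pkl","rb"));hsv=cv2.cvtColor(im["frame"],cv2.COLOR_BGR2HSV)
V,U=np.mgrid[0:420,0:560];W=world(im,U.ravel(),V.ravel()).reshape(420,560,3)
def big(m,box):
    k=np.zeros(m.shape,np.uint8);k[box[0]:box[1],box[2]:box[3]]=m[box[0]:box[1],box[2]:box[3]]
    c=max(cv2.findContours(k,cv2.RETR_EXTERNAL,cv2.CHAIN_APPROX_NONE)[0],key=cv2.contourArea);return cv2.fitEllipse(c)
wm=(hsv[...,1]<60)&(hsv[...,2]>140);e=big(wm,(20,115,250,335));print("white",e,raycast(im,[e[0][0]],[e[0][1]],.0565))
rm=((hsv[...,0]<6)|(hsv[...,0]>172))&(hsv[...,1]>150)&(hsv[...,2]>150)|wm
e=big(rm,(5,125,239,345));print("red",e,raycast(im,[e[0][0]],[e[0][1]],.058))
m=np.zeros((420,560),bool);m[90:222,225:360]=1
Q=W[m&(W[...,2]>.07)&(W[...,2]<.084)];B=Q
print("board+knob top",cv2.minAreaRect(B[:,:2].astype(np.float32)),np.median(B[:,2]))
b=B[B[:,1]<-.29];print("board",len(b),b.min(0),b.max(0),cv2.minAreaRect(b[:,:2].astype(np.float32)))
k=B[B[:,1]>-.285];print("knob",len(k),k.mean(0))
D=W[0:200,225:360].reshape(-1,3);D=D[(D[:,2]>.046)&(D[:,2]<.056)];print("deck",cv2.minAreaRect(D[:,:2].astype(np.float32)))
E
```

```text
white ((290.5457458496094, 66.78445434570312), (73.67010498046875, 79.61585998535156), 1.293481707572937) [[ 0.58876897 -0.17511827  0.0565    ]]
red ((290.43389892578125, 67.07087707519531), (73.7642822265625, 80.24524688720703), 4.47963809967041) [[ 0.58867075 -0.17558564  0.058     ]]
board+knob top ((0.5972588062286377, -0.2853235602378845), (0.1098748967051506, 0.044181134551763535), 3.7754621505737305) 0.07941005131440101
board 884 [ 0.54346434 -0.31086919  0.07017954] [ 0.65305705 -0.29320211  0.08199962] ((0.5983705520629883, -0.30230531096458435), (0.10991815477609634, 0.010502751916646957), 4.150075912475586)
knob 396 [ 0.59581262 -0.27245918  0.07874655]
deck ((0.5915852785110474, -0.20854410529136658), (0.10412561148405075, 0.17953352630138397), 4.280174732208252)
```

```bash
python3 - <<'E'
from h import *
s0=[.5892,-.1740]
move_l(s0+[.22],.12);move_l(s0+[.11],.08);move_l(s0+[.0885],.03);hold(.2)
f0=state()["ft_force"][2];z=.0885
while z>.081:
    z-=.0007;move_l(s0+[z],.01);hold(.08)
    f=state()["ft_force"][2]-f0
    if f>1.5: break
s=state();print(z,f,s["ee_pos"],s["ft_force"],s["time"])
gripper_open();hold(.3);s=state();print(s["ft_force"],s["finger_gap"])
move_l(s0+[.20],.08)
move_l([.604,-.36,.22],.15);hold(.1)
im=get_image("wrist");cv2.imwrite("pics/w4.png",im["frame"]);print(state()["time"])
import pickle;pickle.dump(im,open("w4.pkl","wb"))
E
```

```text
0.08429999999999996 5.649949423987412 [ 0.58939402 -0.17414163  0.08503803] [-0.53025619  1.02931997  4.34149714] 16.55
[-0.02618482 -0.6343833   0.24594392] 0.08782209652434107
20.7583
```

View pics/w4.png

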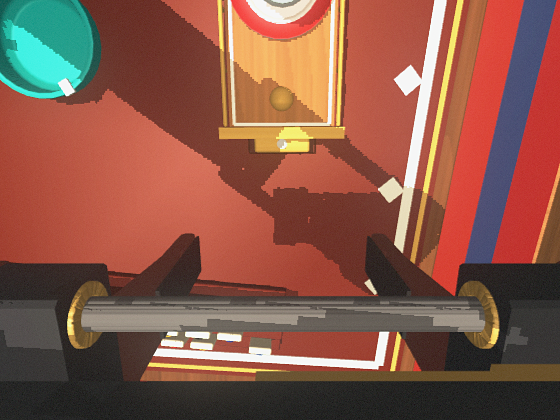

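The glass's foot shows standing on the saucer at (284,5) and the end board's outer edge is at row ~137. I confirm with the top and side cameras, then go behind the board.

```bash
python3 - <<'E'
from h import *
T=get_image("top");S=get_image("side")
V,U=np.mgrid[0:420,0:560];W=world(T,U.ravel(),V.ravel()).reshape(420,560,3)
m=(abs(W[...,0]-.589)<.045)&(abs(W[...,1]+.174)<.045)&(W[...,2]>.112)&(W[...,2]<.15);Q=W[m]
print("rim",len(Q),Q.min(0) if len(Q) else 0,Q.max(0) if len(Q) else 0)
a=cv2.resize(T["frame"][130:200,330:430],None,fx=4,fy=4);b=cv2.resize(S["frame"][120:190,255:355],None,fx=4,fy=4)
cv2.imwrite("pics/c5.png",np.hstack([a,b]))
close()
d=np.array([-np.sin(np.deg2rad(4)),np.cos(np.deg2rad(4)),0])
f=np.array([.5987,-.3072,.058]);p=f-.045*d
move_l([p[0],p[1],.15],.15);move_l(list(p),.08);hold(.2)
s=state();print(s["time"],s["ee_pos"],s["ft_force"],s["finger_gap"])
E
```

```text
rim 111 [ 0.56678164 -0.20006315  0.11213289] [ 0.6168402  -0.1472599   0.13455094]
24.3167 [ 0.60207456 -0.3522126   0.0586228 ] [ 0.18200037  0.23002729 -0.46492595] 0.00032447765050964744
```

View pics/c5.png

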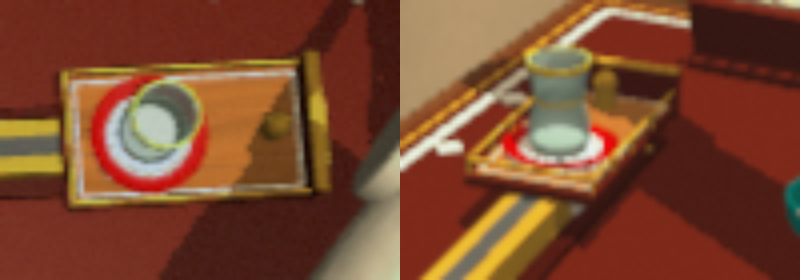

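The glass stands upright, centred in the recess (foot at (155,122) in the left crop), and the tray is still parked. Now the stepped push with force monitoring.

```bash
cat > push.py <<'E'
from h import *
a=np.deg2rad(4);d=np.array([-np.sin(a),np.cos(a),0]);f=np.array([.5987,-.3072,.058])
def F(): return -float(np.dot(state()["ft_force"],d))
def S(): return float(np.dot(state()["ee_pos"]-f,d))
def go(s,v): move_l(list(f+s*d),v)
E
python3 - <<'E'
from push import *
go(-.022,.05);hold(.2);f0=F();print("f0",f0)
s=-.022;log=[];pk=0
while s<.085:
    s+=.002;go(s,.03);x=F()-f0;log.append((round(s*1e3),round(S()*1e3,1),round(x,1)));pk=max(pk,x)
    if x>17.5: print("high");break
print(log,state()["time"])
E
```

```text
f0 0.04425901940153246
[(-20, -20.0, -0.2), (-18, -17.9, -0.2), (-16, -15.9, 0.5), (-14, -13.9, -0.2), (-12, -11.9, -0.1), (-10, -10.1, 1.8), (-8, -9.4, 6.7), (-6, -8.5, 9.7), (-4, -6.5, 8.8), (-2, -4.0, 6.5), (0, -1.5, 5.4), (2, 1.2, 4.7), (4, 4.2, 2.5), (6, 6.6, 1.2), (8, 8.7, -0.6), (10, 10.4, 0.6), (12, 12.3, -0.2), (14, 14.2, 0.0), (16, 16.3, 0.0), (18, 18.3, 1.0), (20, 20.3, -0.3), (22, 22.3, 1.4), (24, 24.3, 0.1), (26, 26.3, 0.8), (28, 28.3, 1.0), (30, 30.3, -0.0), (32, 32.3, 0.4), (34, 34.3, 0.1), (36, 36.2, 0.2), (38, 38.1, 1.4), (40, 40.1, 1.4), (42, 42.2, 1.1), (44, 44.3, 2.0), (46, 46.2, 0.9), (48, 48.2, 1.9), (50, 50.2, 1.8), (52, 52.3, 1.7), (54, 54.2, 2.0), (56, 56.3, 1.4), (58, 58.3, 1.5), (60, 60.3, 2.0), (62, 62.3, 2.4), (64, 64.3, 2.2), (66, 66.3, 1.7), (68, 68.2, 1.8), (70, 70.3, 0.7), (72, 72.3, 2.1), (74, 74.2, 1.1), (76, 76.2, 1.3), (78, 78.3, 2.4), (80, 80.2, 2.1), (82, 82.3, 1.9), (84, 84.3, 1.3), (86, 86.3, 2.0)] 38.625
```

It broke free at about 10 N and now runs at about 2 N, with about 96 mm of travel done. The stop should lie at s = 155–245 mm.

```bash
python3 - <<'E'
from push import *
go(.146,.035);s=.146;log=[]
while s<.256 and state()["time"]<62:
    s+=.002;go(s,.03);x=F();log.append((round(s*1e3),round(S()*1e3,1),round(x,1)))
    if x>4.3:
        hold(.1);x=F();log.append(("hold",round(x,1)))
        if x>4.0: break
print(log[-30:],state()["time"])
im=get_image("top");cv2.imwrite("pics/t6.png",im["frame"][110:310,130:480])
E
```

```text
[(148, 148.2, 2.8), (150, 150.3, 2.0), (152, 152.3, 2.5), (154, 154.3, 1.9), (156, 156.2, 2.3), (158, 158.2, 1.1), (160, 160.2, 1.1), (162, 162.2, 1.9), (164, 164.2, 1.6), (166, 166.2, 1.6), (168, 168.2, 1.0), (170, 170.3, 1.8), (172, 172.2, 1.6), (174, 174.2, 2.1), (176, 176.2, 1.9), (178, 178.2, 1.5), (180, 180.2, 1.9), (182, 182.2, 1.5), (184, 184.2, 2.3), (186, 186.2, 2.0), (188, 188.2, 2.4), (190, 190.3, 1.5), (192, 192.3, 2.4), (194, 194.3, 1.2), (196, 196.3, 2.4), (198, 198.1, 2.7), (200, 199.8, 4.4), ('hold', 5.1)] 47.3417
```

```bash
python3 - <<'E'
from push import *
go(.2015,.02);hold(.2);print("press",F(),S());s1=S()
go(.18,.03);hold(.5);f0=F();s=.18;go(.192,.04);s=.192
while s<.204:
    s+=.001;go(s,.02);hold(.05);x=F()-f0
    print(round(s,3),round(S(),4),round(x,1),end="; ")
    if x>2: break
go(.17,.05);hold(.3);im=get_image("top");im2=get_image("side")
c=np.hstack([im["frame"][110:310,130:430],im2["frame"][100:300,200:500]]);cv2.imwrite("pics/t7.png",cv2.resize(c,(800,267)));print(state()["time"])
E
```

```text
press 5.042924788666713 0.2010936149127241
0.193 0.1929 0.4; 0.194 0.194 0.4; 0.195 0.195 0.7; 0.196 0.196 0.2; 0.197 0.197 -0.2; 0.198 0.198 -0.1; 0.199 0.199 0.3; 0.2 0.1998 1.6; 0.201 0.2001 5.3; 53.525
```

View pics/t7.png

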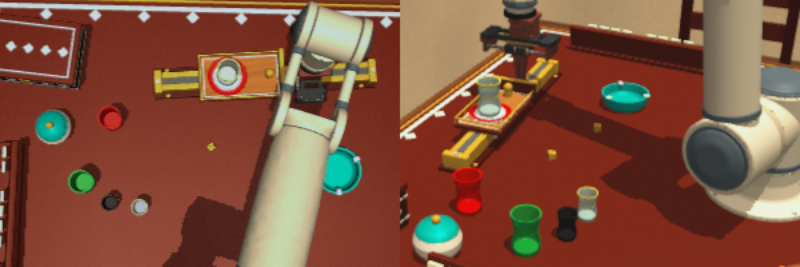

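The tray stayed against the buffer after I let go: the finger met it again at 0.200 m. The glass is upright on the saucer at (228,70), and the other objects are in place. Handing in.

```bash
python3 -c "
from bench import *
hold(.3);print(job_done())"
```

```text
the job is handed in; nothing more can be done
None
```

The job is handed in (no verdict was returned): the tray is left against its hidden stop after about 210 mm of travel, the glass stands upright on the saucer, and nothing else appeared moved in the final pictures.

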